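# Uncover the slicer's feed slot and hold its pusher down in it

## Robot

A 7-joint arm with a two-finger parallel gripper is mounted at the origin on a cart in front of the work surface, level with it; the furniture and walls round the work are solid. World frame = base frame: x ahead of the robot, y to its left, z up, the work surface at z = 0. Lengths are in m, angles in rad, forces in N, time in s.
With the tool pointing down it reaches from about 0.4 to 0.9 m from the base axis. Payload 5.5 kg.
Tool frame: the origin (TCP) lies on the centre line of the jaws, within the pads' length; the fingertips stand 11 mm ahead of it and the grasp point (between the pads) lies 8 mm behind it; z points along the fingers, y is the line along which they close (so a half turn about z gives the same grasp; the last joint's range is limited). The gripper opens to 85 mm and grips with 20 to 120 N. Pads are 22 mm wide; open, the fingers measure 114 mm over their backs; the gripper's body (76 mm by 85 mm) begins 54 mm behind the grasp point. The pads swing forward as they close: fully open they stand 13 mm farther back than shut.
Start: joints at [1.415, 0.501, -0.427, 1.55, 0.221, 1.138, -0.21], TCP at [0.264, -0.594, 0.242] pointing down, gripper open.
Joint ranges: [-2.88, 2.88], [-0.31, 2.03], [-1.54, 1.56], [0.2, 2.42], [-1.41, 4.55], [0.19, 2.02], [-2.57, 2.57]. Speed limits (rad/s): [2.57, 2.57, 3.14, 3.14, 3.14, 3.14, 3.14].

## Interface

Orientations are given as a rotation vector (axis times angle).
In Python, from rig import r gives the robot as it stands. The module is installed in compiled form; this text tells all that it offers.
- The arm moves only by the tool jog_arm, never from a script. Its argument "rows" is a list of rows, each an object of numbers: "dx", "dy", "dz": the shift along the tool's x, y, z as a fraction of full scale; "wx", "wy", "wz": the turn, a rotation vector about the tool's x, y, z as a fraction of full scale; "fingers": the opening, from 0 (shut) to 1 (fully open). In form: [{"dx": .., "dy": .., "dz": .., "wx": .., "wy": .., "wz": .., "fingers": ..}, ...]. A call has 1 to 5 rows; each row is the pose to reach, as a shift and turn from the pose commanded when the call began, along the tool's axes at that moment; what a row does not reach only later rows make up. Full scale, the value 1, is 0.6 m for a shift and 45 degrees for a turn. A row lasts 1/12 s, in which the tool goes at most 41.7 mm and 7.16 degrees, less where a joint would pass 70% of its speed; a pose out of reach is approached as far as the arm can. A call with a number of a shift or a turn outside -1 to 1 is refused whole. A call with a gripper value outside its range is refused whole. The fingers move at their own pace and stop on an object; "force" is the grip in N (left out, the last holds). Time passes only in rows, so rows that repeat a pose let the fingers close. It gives the time, the measured TCP pose, the force, the opening and the grip force at its end, in the units of the state.
- r.sense(): the state, without advancing time (a new reading comes with each control period).
- r.camera(name): name is "side" or "top" or "wrist"; returns the picture (400x640x3 uint8, blue, green, red); there is no depth.
- r.calibration(name): a dict with "mtx" (3x3 intrinsics, pixels), "view" (4x4, takes a point from world to camera coordinates). Camera axes: x right, y up, looking along -z (the intrinsics and any distortion apply to the point x, -y, -z); pixel columns grow to the right and rows downward; lengths in m; the calibration is good to about 2 mm. A picture is of the moment at which its call begins: read the wrist's pose just before it. calibration takes no time and is no camera call; for the wrist camera it gives the pose at the moment of the call.
- r.close_job(): hands the job in; it is judged then, once.
The state is a dict: "t": time; "joints": joint angles; "dq": joint speeds; "joint_efforts": joint torques, N m; "tcp_pos": TCP position; "tool_rot": TCP orientation; "force": force on the tool from outside, world axes, zero at the start; "moment": the same for the moment, N m; "width": finger opening in m; "grip_force": force on a finger pad.
Only numpy, scipy, OpenCV 4.12 (cv2) and the standard library are available. Lean on these libraries where they do the work, as an engineer would, in place of code of your own. Each camera call takes 0.05 s, during which the arm holds its last target. There are 200 camera calls.

## Task

Lift the mug off the vegetable slicer and set it down upright on the worktop, clear of the slicer and without dropping or tipping it. Then take the orange-handled pusher, pass its stem down into the slicer's feed slot and press the spring-loaded plate inside about a centimetre down, until the pusher's collar stands about a centimetre above the slicer's lid. Finish while still gripping the pusher and holding the plate down; leave the tomato, onion, lemon and salt shaker where they are.

Things in the scene. Friction and masses are not known exactly. Their poses are not given: they have to be found in the camera images.
- slot (a point): Centre of the feed slot's mouth in the top of a white-lidded grey vegetable slicer, 164 x, 144 y, 115 mm high, fixed to the worktop (place and yaw vary). z up. The vertical slot is 34 mm wide along x, 54 mm long along y (2 mm of play on each side of the pusher's stem), with a 3 mm chamfer. A sprung orange plate closes it 60 mm below the mouth.
- plate (a joint): Sprung plate inside the slot: 0 at rest, grows as it is pushed down (m), up to 0.022. It starts to give at about 3 N and takes about 7 N at 0.010; it springs back when released.
- pusher_grip (a point): Centre of the orange handle (24 x, 44 y, 50 tall mm) of the loose pusher, 0.1 to 0.17 kg, standing upright on its foot left or right of the slicer; z up. Below: orange collar 44 x, 64 y, 6 tall mm, underside 31 mm below this point, too big for the slot; then grey stem 30 x, 50 y, 80 tall mm, foot 111 mm below this point. Half a turn about z changes nothing.
- mug_center (a point): Centre, half-way up, of the bowl of a white spotted ceramic mug (0.275 kg, may differ by a third), 82 mm across and 91 mm high, which stands on the slicer's lid over the slot. Its underside is 45.5 mm below this point. z points up; the handle points along this point's -y, toward the robot or up to about 60 degrees either side of that.
- mug_handle (a point): Where to grip the mug's handle: 59 mm from the bowl's axis along -y, 55 mm above the mug's underside. It is an upright loop (too tight to reach through; pinch it across x), at most 30 mm wide along x, 16 to 81 mm above the underside; outer edge 74 mm from the bowl's axis. Axes as the mug's.
- mug: The mug itself: origin on its underside, 17 mm from the bowl's axis toward the handle.
- pusher: The pusher itself: origin at the centre of its foot, axes as at its handle.
- slicer: The slicer itself: origin on the worktop under the slot, axes as the slot's.
- tomato_center (a point): Centre of a loose red tomato, 69 mm across and 71 mm high, on the worktop at the other side of the slicer from the pusher. To be left alone.
- onion_center (a point): Centre of a loose red onion, 84 mm across and 82 mm high, behind the work. To be left alone.
- lemon_center (a point): Centre of a loose lemon, 71 mm long, 53 mm wide and 51 mm high, behind the work. To be left alone.
- salt_center (a point): Centre of a loose salt shaker, 44 mm across and 90 mm high, behind the slicer. To be left alone.
There are look-alikes about, which are no part of the job. Leave any blue look-alike of the pusher alone.

How it is judged:
By the outcome, as a careful person would: the job done as asked, in the order asked, and still so for the second after the job is handed in, while the arm keeps its last pose, push and grip.
It also fails if it takes over 67 s, if anything falls off the work surface, if the arm or the gripper's body presses on something with over 40 N, if the wrist force passes 120 N, or if a joint passes its speed limit or range.

## Working session

There is one attempt and no reset: what is moved stays moved. The work goes in short steps, Python scripts to look and compute and a tool call to move; the robot and the scene stay as the last step left them, time stands still between calls to the robot, and variables do not carry over. Pictures are saved under pics/ and viewed, at most 10 in all, crops included, and the job is handed in when it is done.

Besides the shell and the picture viewer there is one more tool, called after ">>>" in YAML: its name, and indented under it one key for each argument. jog_arm: Moves the arm, as the interface text tells. Shift numbers are shares of 0.6 m and turn numbers shares of 45 degrees, none past 1 either way. Its arguments: {"type":"object","properties":{"rows":{"type":"array","items":{"type":"object","properties":{"dx":{"type":"number"},"dy":{"type":"number"},"dz":{"type":"number"},"wx":{"type":"number"},"wy":{"type":"number"},"wz":{"type":"number"},"fingers":{"type":"number"}}}},"force":{"type":"number"}},"required":["rows"]}

```bash
mkdir -p pics
cat > h.py <<'E'
import numpy as np, cv2
from scipy.spatial.transform import Rotation as R
from rig import r
def ray(cal,uv):
    K=np.array(cal["mtx"]);V=np.array(cal["view"])
    d=cal.get("dist")
    p=np.linalg.inv(K)@[uv[0],uv[1],1]
    dc=np.array([p[0],-p[1],-1.0]);Rm=V[:3,:3].T
    o=-Rm@V[:3,3];d=Rm@dc
    return o,d/np.linalg.norm(d)
def tri(rs):
    A=np.zeros((3,3));b=np.zeros(3)
    for o,d in rs:
        P=np.eye(3)-np.outer(d,d);A+=P;b+=P@o
    p=np.linalg.solve(A,b)
    return p,[np.linalg.norm((np.eye(3)-np.outer(d,d))@(p-o)) for o,d in rs]
def onz(rr,z):
    o,d=rr;return o+d*(z-o[2])/d[2]
def proj(cal,p):
    V=np.array(cal["view"]);c=V[:3,:3]@p+V[:3,3];q=np.array(cal["mtx"])@[c[0],-c[1],-c[2]];return q[:2]/q[2]
def rel(target,yaw=None):
    """shift in tool axes as fraction of 0.6, and turn"""
    s=r.sense();Rt=R.from_rotvec(s["tool_rot"])
    return Rt.inv().apply(np.array(target)-s["tcp_pos"])/0.6
E
python3 - <<'E'
from h import *
s=r.sense();print({k:np.round(v,3) for k,v in s.items()})
for n in("side","top"):
    im=r.camera(n);c=r.calibration(n);print(n,{k:np.round(v,3).tolist() for k,v in c.items()})
    cv2.imwrite(f"pics/{n}0.png",im)
E
```

```text
{'t': np.float64(0.0), 'joints': array([ 1.415,  0.502, -0.427,  1.551,  0.221,  1.138, -0.21 ]), 'dq': array([-0.   , -0.001, -0.001, -0.001, -0.   ,  0.001, -0.   ]), 'joint_efforts': array([ 0.0000e+00, -5.6952e+01, -5.8160e+00, -2.8094e+01,  1.1000e-02,
        1.2000e-02, -0.0000e+00]), 'tcp_pos': array([ 0.264, -0.593,  0.241]), 'tool_rot': array([-3.071e+00, -6.530e-01,  1.000e-03]), 'force': array([-0.403, -0.689,  0.547]), 'moment': array([ 0.005,  0.017, -0.002]), 'grip_force': np.float64(0.0), 'width': np.float64(0.086)}
side {'mtx': [[509.883, 0.0, 320.638], [0.0, 509.883, 200.422], [0.0, 0.0, 1.0]], 'view': [[-0.902, -0.433, 0.001, 0.477], [0.254, -0.529, 0.81, -0.245], [-0.35, 0.73, 0.587, -1.142], [0.0, 0.0, 0.0, 1.0]]}
top {'mtx': [[380.916, 0.0, 317.333], [0.0, 380.916, 199.755], [0.0, 0.0, 1.0]], 'view': [[0.007, -1.0, 0.004, -0.002], [0.98, 0.008, 0.198, -0.577], [-0.198, 0.002, 0.98, -1.095], [0.0, 0.0, 0.0, 1.0]]}
```

View pics/side0.png

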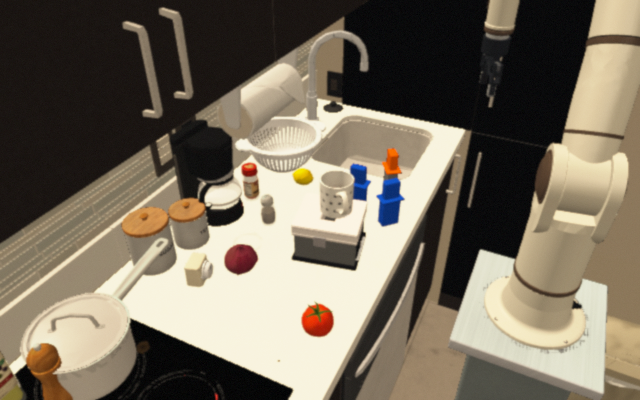

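View pics/top0.png

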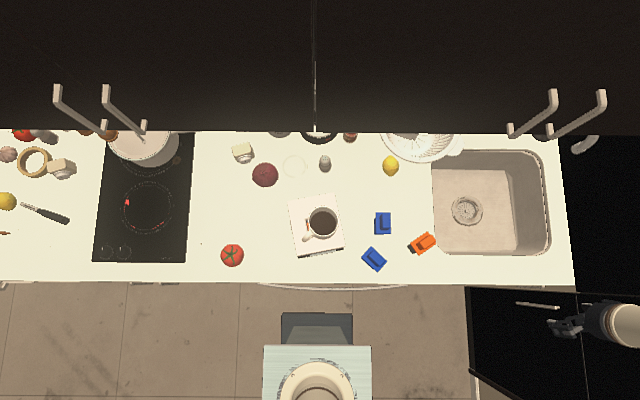

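Run:
```python
import cv2
a=cv2.imread("pics/top0.png")[185:285,280:440];cv2.imwrite("pics/topc.png",cv2.resize(a,None,fx=5,fy=5,interpolation=cv2.INTER_CUBIC))
a=cv2.imread("pics/side0.png")[140:270,285:415];cv2.imwrite("pics/sidec.png",cv2.resize(a,None,fx=4.5,fy=4.5,interpolation=cv2.INTER_CUBIC))
```

```text
(no output)
```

View pics/topc.png

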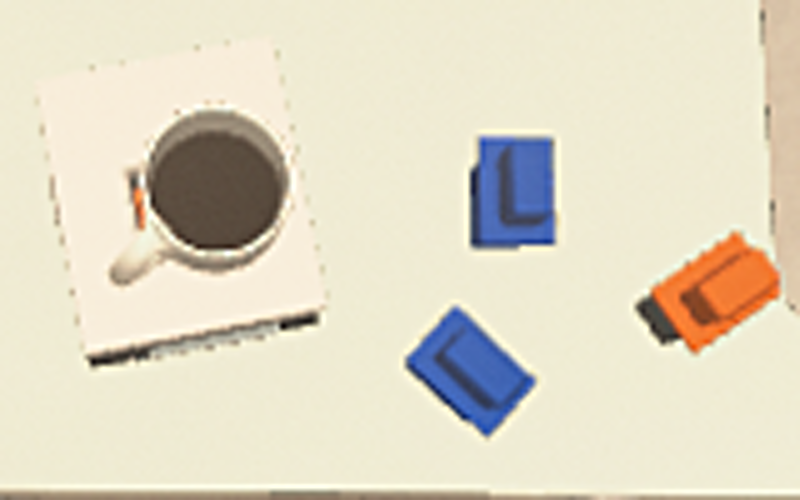

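View pics/sidec.png

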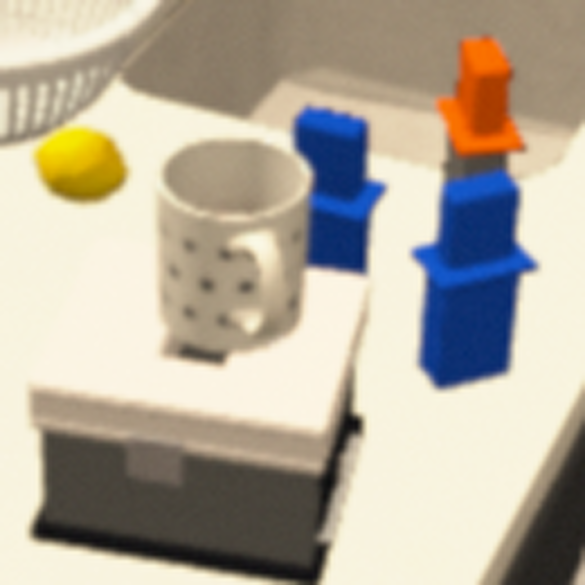

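Run:
```python
from h import *
T=r.calibration("top");S=r.calibration("side")
t=lambda x,y:ray(T,((x+.5)/5+279.5,(y+.5)/5+184.5))
s=lambda x,y:ray(S,((x+.5)/4.5+284.5,(y+.5)/4.5+139.5))
def P(n,a,b):
    p,e=tri([t(*a),s(*b)]);print(n,p.round(4),np.round(e,4));return p
tl=P("lid+x+y",(38,80),(35,388));bl=P("lid-x+y",(88,352),(325,438));br=P("lid-x-y",(322,310),(368,275))
L=[onz(t(*q),.115) for q in((38,80),(275,40),(322,310),(88,352))]
print(np.round(L,4),np.mean(L,0).round(4)); e=L[0]+L[1]-L[2]-L[3];print("yaw(x axis)",np.degrees(np.arctan2(e[1],e[0])))
f=L[0]+L[3]-L[1]-L[2];print(np.degrees(np.arctan2(-f[0],f[1])),np.linalg.norm(e)/2,np.linalg.norm(f)/2)
P("mugrim",(217,184),(237,178))
m=P("handletop",(735,285),(485,47))
P("collar A",(738,232),(437,103));
H=[onz(t(*q),.136) for q in((708,288),(765,250),(780,282),(718,320))];print(np.round(H,4))
C=[onz(t(*q),.086) for q in((738,232),(658,302),(697,352))];print(np.round(C,4))
P("mughandle top",(122,270),(262,235))
d=onz(t(112,275),.19);print(d)
```

```text
lid+x+y [0.5621 0.0888 0.1099] [0.0017 0.0017]
lid-x+y [0.4083 0.0578 0.1076] [0.0002 0.0002]
lid-x-y [ 0.4341 -0.0726  0.1174] [0.002 0.002]
[[ 0.5627  0.089   0.115 ]
 [ 0.5874 -0.0472  0.115 ]
 [ 0.4324 -0.0734  0.115 ]
 [ 0.4081  0.0575  0.115 ]] [0.4976 0.0065 0.115 ]
yaw(x axis) 10.541510718200227
10.400757568688705 0.15745069504354878 0.13575905482509704
mugrim [ 0.4909 -0.0125  0.202 ] [0.0002 0.0002]
handletop [ 0.4468 -0.2978  0.1422] [0.0011 0.0011]
collar A [ 0.4827 -0.3195  0.0797] [0.0002 0.0002]
[[ 0.4445 -0.285   0.136 ]
 [ 0.4658 -0.3176  0.136 ]
 [ 0.4481 -0.3249  0.136 ]
 [ 0.427  -0.2896  0.136 ]]
[[ 0.4817 -0.3177  0.086 ]
 [ 0.4408 -0.2695  0.086 ]
 [ 0.4123 -0.2907  0.086 ]]
mughandle top [0.4496 0.0378 0.2088] [0.005 0.005]
[0.44395516 0.04199358 0.19      ]
```

```bash
cat >> h.py <<'E'
def plan(target,yang,wantprint=True):
    """target TCP pos, closing axis angle (deg) in world, tool down -> row fractions"""
    s=r.sense();Rt=R.from_rotvec(s["tool_rot"]);best=None
    for k in(0,180):
        a=np.radians(yang+k);y=np.array([np.cos(a),np.sin(a),0]);z=np.array([0,0,-1.]);x=np.cross(y,z)
        d=(Rt.inv()*R.from_matrix(np.c_[x,y,z])).as_rotvec(degrees=True)
        if best is None or np.linalg.norm(d)<np.linalg.norm(best):best=d
    print("dxyz",(Rt.inv().apply(np.array(target)-s["tcp_pos"])/.6).round(4),"w",(best/45).round(4),"deg",best.round(1))
E
python3 - <<'E'
from h import *
T=r.calibration("top");S=r.calibration("side")
for n,a,b,z in(("tomato",(232,255),(317,320),.035),("onion",(264,175),(240,259),.041),("salt",(325,163),(267,207),.045),("hobedge",(186,262),None,0),("hobedge",(193,135),None,0),("front",(300,283),None,0)):
    print(n,onz(ray(T,a),z).round(3), onz(ray(S,b),z).round(3) if b else "")
s=r.sense();print(R.from_rotvec(s["tool_rot"]).as_matrix().round(3))
plan((.451,.035,.30),40.5)
E
```

```text
tomato [0.411 0.257 0.035] [0.411 0.264 0.035]
onion [0.658 0.169 0.041] [0.656 0.179 0.041]
salt [ 0.697 -0.021  0.045] [ 0.701 -0.024  0.045]
hobedge [0.39  0.405 0.   ] 
hobedge [0.803 0.413 0.   ] 
front [0.33  0.053 0.   ] 
[[ 0.914  0.407 -0.001]
 [ 0.407 -0.914  0.002]
 [ 0.    -0.002 -1.   ]]
dxyz [ 0.7106 -0.8301 -0.0962] w [-2.0000e-03  1.4000e-03  1.6332e+00] deg [-0.1  0.1 73.5]
```

>>> jog_arm:
  rows:
    - {"dx": 0.204, "dy": -0.24, "dz": -0.1, "wz": -0.78, "fingers": 1}
    - {"dx": 0.204, "dy": -0.24, "dz": -0.1, "wz": -0.78, "fingers": 1}
    - {"dx": 0.204, "dy": -0.24, "dz": -0.1, "wz": -0.78, "fingers": 1}
    - {"dx": 0.204, "dy": -0.24, "dz": -0.1, "wz": -0.78, "fingers": 1}
    - {"dx": 0.204, "dy": -0.24, "dz": -0.1, "wz": -0.78, "fingers": 1}

```text
$.rows[0]: bad value
```

>>> jog_arm:
  rows:
    - {"dx": 0.323, "dy": -0.078, "wz": -0.78, "fingers": 1}
    - {"dx": 0.323, "dy": -0.078, "wz": -0.78, "fingers": 1}
    - {"dx": 0.323, "dy": -0.078, "wz": -0.78, "fingers": 1}
    - {"dx": 0.323, "dy": -0.078, "wz": -0.78, "fingers": 1}
    - {"dx": 0.323, "dy": -0.078, "wz": -0.78, "fingers": 1}

```text
$.rows[0]: bad value
```

Run:
```python
from h import *
s=r.sense();print(s["t"],s["tcp_pos"].round(3),s["joints"].round(2))
plan((.45,-.02,.30),40.5)
```

```text
0.1 [ 0.264 -0.593  0.241] [ 1.42  0.5  -0.43  1.55  0.22  1.14 -0.21]
dxyz [ 0.6718 -0.747  -0.0964] w [-2.0000e-03  1.4000e-03  1.6332e+00] deg [-0.1  0.1 73.5]
```

>>> jog_arm:
  rows:
    - {"dx": 0.204, "dy": -0.24, "dz": -0.1, "wx": 0, "wy": 0, "wz": -0.78, "fingers": 1}
    - {"dx": 0.204, "dy": -0.24, "dz": -0.1, "wx": 0, "wy": 0, "wz": -0.78, "fingers": 1}
    - {"dx": 0.204, "dy": -0.24, "dz": -0.1, "wx": 0, "wy": 0, "wz": -0.78, "fingers": 1}
    - {"dx": 0.204, "dy": -0.24, "dz": -0.1, "wx": 0, "wy": 0, "wz": -0.78, "fingers": 1}
    - {"dx": 0.204, "dy": -0.24, "dz": -0.1, "wx": 0, "wy": 0, "wz": -0.78, "fingers": 1}

```text
t: 0.52
tcp_pos: [0.3188, -0.409, 0.3028]
tool_rot: [-2.726, -1.561, -0.0]
force: [1.3, 0.4, 0.3]
width: 0.0854
grip_force: 0.0
```

>>> jog_arm:
  rows:
    - {"dx": 0.323, "dy": -0.078, "dz": 0, "wx": 0, "wy": 0, "wz": -0.78, "fingers": 1}
    - {"dx": 0.323, "dy": -0.078, "dz": 0, "wx": 0, "wy": 0, "wz": -0.78, "fingers": 1}
    - {"dx": 0.323, "dy": -0.078, "dz": 0, "wx": 0, "wy": 0, "wz": -0.78, "fingers": 1}
    - {"dx": 0.323, "dy": -0.078, "dz": 0, "wx": 0, "wy": 0, "wz": -0.78, "fingers": 1}
    - {"dx": 0.323, "dy": -0.078, "dz": 0, "wx": 0, "wy": 0, "wz": -0.78, "fingers": 1}

```text
t: 0.93
tcp_pos: [0.3773, -0.2187, 0.3021]
tool_rot: [-2.129, -2.31, 0.001]
force: [1.2, 0.4, 0.4]
width: 0.0853
grip_force: 0.0
```

Run:
```python
from h import *
s=r.sense();print(s["t"],s["tcp_pos"].round(3),s["joints"].round(2))
plan((.40,-.06,.30),40.5)
```

```text
0.9333 [ 0.377 -0.219  0.302] [ 1.3   0.06 -0.86  1.97  0.05  1.13  0.5 ]
dxyz [0.2606 0.0593 0.0035] w [-8.000e-04 -1.000e-04 -7.962e-01] deg [ -0.   -0.  -35.8]
```

>>> jog_arm:
  rows:
    - {"dx": 0.26, "dy": 0.06, "dz": 0, "wx": 0, "wy": 0, "wz": -0.796, "fingers": 1}
    - {"dx": 0.26, "dy": 0.06, "dz": 0, "wx": 0, "wy": 0, "wz": -0.796, "fingers": 1}
    - {"dx": 0.26, "dy": 0.06, "dz": 0, "wx": 0, "wy": 0, "wz": -0.796, "fingers": 1}
    - {"dx": 0.26, "dy": 0.06, "dz": 0, "wx": 0, "wy": 0, "wz": -0.796, "fingers": 1}
    - {"dx": 0.26, "dy": 0.06, "dz": 0, "wx": 0, "wy": 0, "wz": -0.796, "fingers": 1}

```text
t: 1.35
tcp_pos: [0.4021, -0.0566, 0.3026]
tool_rot: [1.304, 2.857, 0.001]
force: [-0.5, -0.2, -0.2]
width: 0.0856
grip_force: 0.0
```

Run:
```python
from h import *
s=r.sense();print(s["t"],s["tcp_pos"].round(4),s["joints"].round(2))
c=r.calibration("wrist");im=r.camera("wrist");cv2.imwrite("pics/w1.png",im);np.savez("w1.npz",**{k:np.array(v) for k,v in c.items()})
o,d=ray(c,(320,200));print(o,d)
plan((.451,.034,.30),40.5)
```

```text
1.35 [ 0.4021 -0.0566  0.3026] [ 1.15 -0.03 -1.04  2.03 -0.03  1.13  0.83]
[0.350365   0.001352   0.43363303] [ 0.1992783  -0.2303844  -0.95247634]
dxyz [0.0639 0.1652 0.0039] w [-0.0007  0.0013  0.0161] deg [-0.   0.1  0.7]
```

View pics/w1.png

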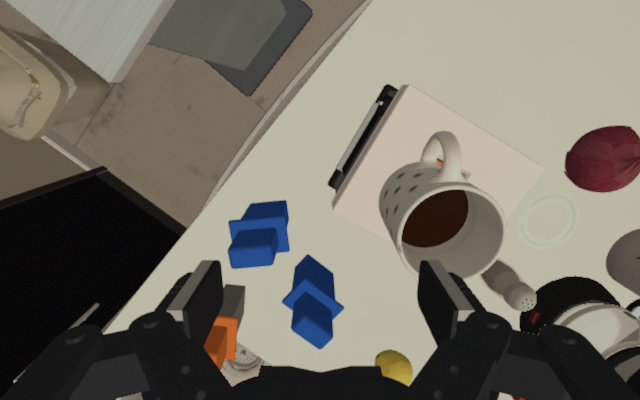

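Run:
```python
from h import *
c=dict(np.load("w1.npz"))
m=np.array([.491,-.0125])
im=cv2.imread("pics/w1.png")[100:300,330:560];k=3;im=cv2.resize(im,None,fx=k,fy=k,interpolation=cv2.INTER_CUBIC)
def pt(p,col):
    u=(proj(c,np.array(p))-[330,100])*k;cv2.circle(im,tuple(int(v) for v in u),3,col,-1)
for a in np.radians(np.arange(0,360,10)): pt([m[0]+.041*np.cos(a),m[1]+.041*np.sin(a),.206],(255,0,0))
for ang,col in((130,(0,255,0)),(138,(0,0,255))):
    d=np.array([np.cos(np.radians(ang)),np.sin(np.radians(ang))])
    for rr,z in((.074,.165),(.074,.18),(.07,.19),(.06,.196),(.05,.196),(.059,.131),(.068,.14)): pt([*(m+rr*d),z],col)
cv2.imwrite("pics/w1c.png",im)
```

```text
(no output)
```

View pics/w1c.png

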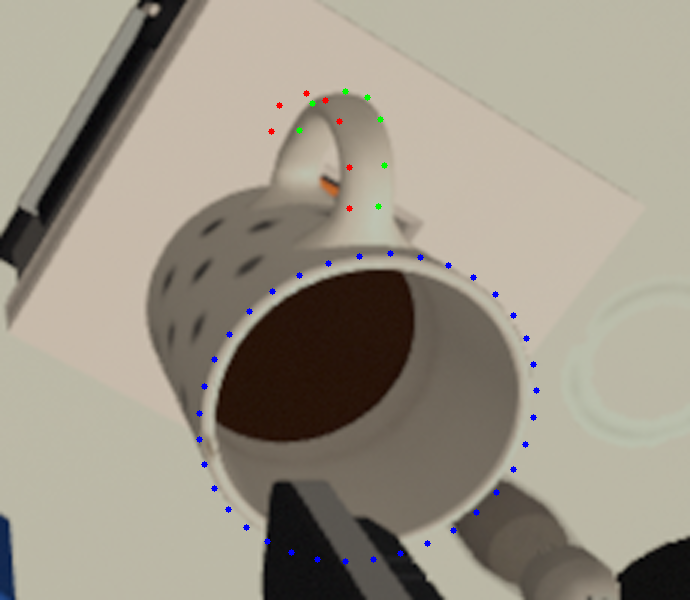

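Run:
```python
from h import *
plan((.449,.0317,.30),43.5)
```

```text
dxyz [0.0632 0.1602 0.0039] w [-0.0007  0.0013 -0.0506] deg [-0.   0.1 -2.3]
```

>>> jog_arm:
  rows:
    - {"dx": 0.063, "dy": 0.16, "dz": 0.004, "wx": 0, "wy": 0, "wz": -0.05, "fingers": 1}
    - {"dx": 0.063, "dy": 0.16, "dz": 0.004, "wx": 0, "wy": 0, "wz": -0.05, "fingers": 1}
    - {"dx": 0.063, "dy": 0.16, "dz": 0.004, "wx": 0, "wy": 0, "wz": -0.05, "fingers": 1}
    - {"dx": 0.063, "dy": 0.16, "dz": 0.004, "wx": 0, "wy": 0, "wz": -0.05, "fingers": 1}
    - {"dx": 0.063, "dy": 0.16, "dz": 0.004, "wx": 0, "wy": 0, "wz": -0.05, "fingers": 1}

```text
t: 1.82
tcp_pos: [0.4507, 0.0271, 0.2994]
tool_rot: [-1.271, -2.871, -0.001]
force: [-0.6, -0.6, 0.2]
width: 0.0857
grip_force: 0.0
```

Run:
```python
from h import *
c=r.calibration("wrist");im=r.camera("wrist");np.savez("w2.npz",**{k:np.array(v) for k,v in c.items()})
m=np.array([.491,-.0125]);g=np.array([.449,.0317])
def pt(p,col): cv2.circle(im,tuple(int(v) for v in proj(c,np.array(p))),2,col,-1)
cv2.imwrite("pics/w2raw.png",im)
for a in np.radians(np.arange(0,360,15)): pt([m[0]+.041*np.cos(a),m[1]+.041*np.sin(a),.206],(255,0,0))
d=(g-m)/np.linalg.norm(g-m)
for rr,z in((.074,.165),(.07,.19),(.06,.196),(.05,.196)): pt([*(m+rr*d),z],(0,255,0))
cv2.imwrite("pics/w2.png",im)
plan((.449,.0317,.162),43.5)
```

```text
dxyz [0.0083 0.0051 0.2289] w [-0.0012 -0.0017 -0.03  ] deg [-0.1 -0.1 -1.4]
```

View pics/w2.png

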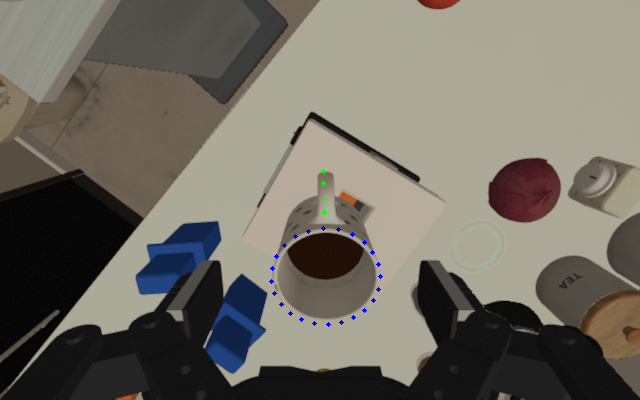

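>>> jog_arm:
  rows:
    - {"dx": 0, "dy": 0, "dz": 0.1, "wx": 0, "wy": 0, "wz": 0, "fingers": 1}
    - {"dx": 0, "dy": 0, "dz": 0.1, "wx": 0, "wy": 0, "wz": 0, "fingers": 1}
    - {"dx": 0, "dy": 0, "dz": 0.1, "wx": 0, "wy": 0, "wz": 0, "fingers": 1}
    - {"dx": 0, "dy": 0, "dz": 0.1, "wx": 0, "wy": 0, "wz": 0, "fingers": 1}

```text
t: 2.2
tcp_pos: [0.4497, 0.0253, 0.2394]
tool_rot: [-1.274, -2.869, 0.002]
force: [0.5, 0.1, 0.4]
width: 0.0851
grip_force: 0.0
```

Run:
```python
from h import *
print(r.sense()["tcp_pos"].round(4));plan((.449,.0317,.162),43.5)
```

```text
[0.4497 0.0253 0.2394]
dxyz [0.0085 0.0066 0.1291] w [-0.0025 -0.0021 -0.0311] deg [-0.1 -0.1 -1.4]
```

>>> jog_arm:
  rows:
    - {"dx": 0.0085, "dy": 0.005, "dz": 0.04, "wx": 0, "wy": 0, "wz": -0.03, "fingers": 1}
    - {"dx": 0.0085, "dy": 0.005, "dz": 0.09, "wx": 0, "wy": 0, "wz": -0.03, "fingers": 1}
    - {"dx": 0.0085, "dy": 0.005, "dz": 0.129, "wx": 0, "wy": 0, "wz": -0.03, "fingers": 1}
    - {"dx": 0.0085, "dy": 0.005, "dz": 0.129, "wx": 0, "wy": 0, "wz": -0.03, "fingers": 1}
    - {"dx": 0.0085, "dy": 0.005, "dz": 0.129, "wx": 0, "wy": 0, "wz": -0.03, "fingers": 1}

```text
t: 2.62
tcp_pos: [0.4498, 0.0321, 0.1634]
tool_rot: [-1.239, -2.887, 0.0]
force: [0.4, 0.2, 0.7]
width: 0.0851
grip_force: 0.0
```

>>> jog_arm:
  rows:
    - {"dx": 0, "dy": 0, "dz": 0, "wx": 0, "wy": 0, "wz": 0, "fingers": 0.3}
    - {"dx": 0, "dy": 0, "dz": 0, "wx": 0, "wy": 0, "wz": 0, "fingers": 0.3}
    - {"dx": 0, "dy": 0, "dz": 0, "wx": 0, "wy": 0, "wz": 0, "fingers": 0}
    - {"dx": 0, "dy": 0, "dz": 0, "wx": 0, "wy": 0, "wz": 0, "fingers": 0}
    - {"dx": 0, "dy": 0, "dz": 0, "wx": 0, "wy": 0, "wz": 0, "fingers": 0}
  force: 60

```text
t: 3.03
tcp_pos: [0.45, 0.0323, 0.1632]
tool_rot: [1.237, 2.886, 0.0]
force: [0.4, -0.6, -0.3]
width: 0.0256
grip_force: 0.2
```

>>> jog_arm:
  rows:
    - {"dx": 0, "dy": 0, "dz": 0, "wx": 0, "wy": 0, "wz": 0, "fingers": 0}
    - {"dx": 0, "dy": 0, "dz": 0, "wx": 0, "wy": 0, "wz": 0, "fingers": 0}
    - {"dx": 0, "dy": 0, "dz": 0, "wx": 0, "wy": 0, "wz": 0, "fingers": 0}
  force: 60

```text
t: 3.28
tcp_pos: [0.4501, 0.0326, 0.1632]
tool_rot: [1.237, 2.887, -0.0]
force: [-0.2, -1.6, 7.2]
width: 0.0202
grip_force: 56.5
```

>>> jog_arm:
  rows:
    - {"dx": 0, "dy": 0, "dz": -0.01, "wx": 0, "wy": 0, "wz": 0, "fingers": 0}
    - {"dx": 0, "dy": 0, "dz": -0.03, "wx": 0, "wy": 0, "wz": 0, "fingers": 0}
    - {"dx": 0, "dy": 0, "dz": -0.05, "wx": 0, "wy": 0, "wz": 0, "fingers": 0}
    - {"dx": 0, "dy": 0, "dz": -0.05, "wx": 0, "wy": 0, "wz": 0, "fingers": 0}
    - {"dx": 0, "dy": 0, "dz": -0.05, "wx": 0, "wy": 0, "wz": 0, "fingers": 0}
  force: 80

```text
t: 3.7
tcp_pos: [0.4502, 0.0323, 0.1935]
tool_rot: [1.237, 2.885, 0.0]
force: [0.2, -0.2, -3.9]
width: 0.0193
grip_force: 75.1
```

Run:
```python
from h import *
print(r.sense()["moment"]);a=r.camera("side")[90:290,240:440]
c=r.calibration("wrist");w=r.camera("wrist");cv2.imwrite("pics/w3raw.png",w);np.savez("w3.npz",**{k:np.array(v) for k,v in c.items()})
cv2.imwrite("pics/lift.png",np.hstack([cv2.resize(a,(400,400)),cv2.resize(w[100:350,220:470],(400,400))]))
plan((.4985,.245,.20),43.5)
```

```text
[0.10413302 0.12601705 0.00878182]
dxyz [ 0.2005  0.3039 -0.0127] w [-0.0005  0.0004  0.0017] deg [-0.   0.   0.1]
```

View pics/lift.png

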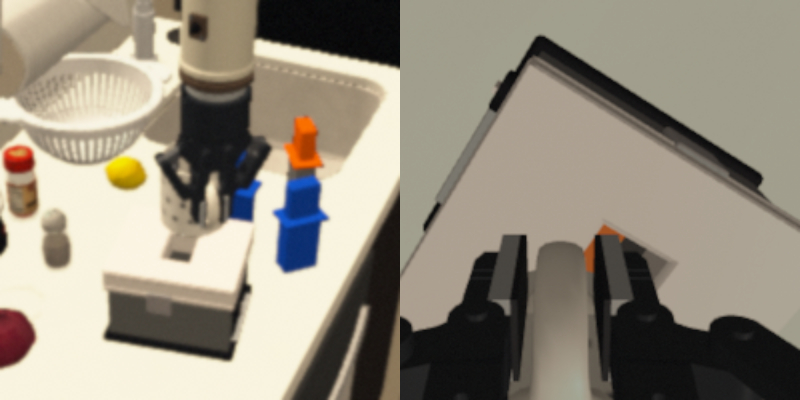

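>>> jog_arm:
  rows:
    - {"dx": 0.01, "dy": 0.015, "dz": -0.02, "wx": 0, "wy": 0, "wz": 0, "fingers": 0}
    - {"dx": 0.03, "dy": 0.045, "dz": -0.02, "wx": 0, "wy": 0, "wz": 0, "fingers": 0}
    - {"dx": 0.06, "dy": 0.09, "dz": -0.02, "wx": 0, "wy": 0, "wz": 0, "fingers": 0}
    - {"dx": 0.09, "dy": 0.135, "dz": -0.02, "wx": 0, "wy": 0, "wz": 0, "fingers": 0}
    - {"dx": 0.12, "dy": 0.18, "dz": -0.02, "wx": 0, "wy": 0, "wz": 0, "fingers": 0}

```text
t: 4.22
tcp_pos: [0.478, 0.1597, 0.2039]
tool_rot: [-1.24, -2.886, 0.001]
force: [-0.2, 0.6, -4.1]
width: 0.0192
grip_force: 75.4
```

>>> jog_arm:
  rows:
    - {"dx": 0.03, "dy": 0.045, "dz": 0, "wx": 0, "wy": 0, "wz": 0, "fingers": 0}
    - {"dx": 0.055, "dy": 0.085, "dz": 0, "wx": 0, "wy": 0, "wz": 0, "fingers": 0}
    - {"dx": 0.07, "dy": 0.11, "dz": 0, "wx": 0, "wy": 0, "wz": 0, "fingers": 0}
    - {"dx": 0.08, "dy": 0.124, "dz": 0, "wx": 0, "wy": 0, "wz": 0, "fingers": 0}
    - {"dx": 0.08, "dy": 0.124, "dz": 0, "wx": 0, "wy": 0, "wz": 0, "fingers": 0}

```text
t: 4.63
tcp_pos: [0.4981, 0.2479, 0.2041]
tool_rot: [-1.232, -2.888, -0.002]
force: [0.4, -0.4, -2.9]
width: 0.0196
grip_force: 75.4
```

>>> jog_arm:
  rows:
    - {"dx": 0, "dy": 0, "dz": 0.02, "wx": 0, "wy": 0, "wz": 0, "fingers": 0}
    - {"dx": 0, "dy": 0, "dz": 0.06, "wx": 0, "wy": 0, "wz": 0, "fingers": 0}
    - {"dx": 0, "dy": 0, "dz": 0.1, "wx": 0, "wy": 0, "wz": 0, "fingers": 0}
    - {"dx": 0, "dy": 0, "dz": 0.13, "wx": 0, "wy": 0, "wz": 0, "fingers": 0}
    - {"dx": 0, "dy": 0, "dz": 0.15, "wx": 0, "wy": 0, "wz": 0, "fingers": 0}

```text
t: 5.05
tcp_pos: [0.4976, 0.2415, 0.1113]
tool_rot: [-1.241, -2.884, 0.007]
force: [-0.9, -0.6, -3.2]
width: 0.0199
grip_force: 75.4
```

Run:
```python
from h import *
s=r.sense();print(s["tcp_pos"],s["force"],s["joints"].round(2));plan((.4985,.245,.0485),43.5)
cv2.imwrite("pics/low.png",cv2.resize(r.camera("side")[170:350,230:410],(540,540)))
```

```text
[0.49759578 0.24148564 0.11131199] [-0.86744639 -0.61471574 -3.22149993] [ 0.17  0.64 -0.88  1.89  0.62  0.92 -0.25]
dxyz [0.0032 0.0056 0.1047] w [-0.0062 -0.     -0.0011] deg [-0.3 -0.  -0. ]
```

View pics/low.png

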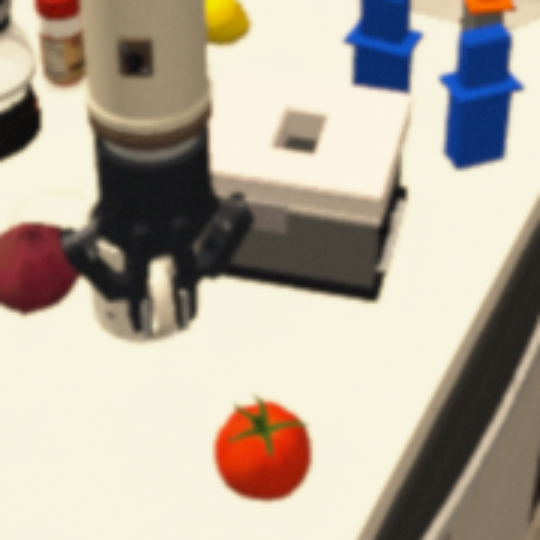

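>>> jog_arm:
  rows:
    - {"dx": 0, "dy": 0.003, "dz": 0.04, "wx": 0, "wy": 0, "wz": 0, "fingers": 0}
    - {"dx": 0, "dy": 0.003, "dz": 0.07, "wx": 0, "wy": 0, "wz": 0, "fingers": 0}
    - {"dx": 0, "dy": 0.003, "dz": 0.09, "wx": 0, "wy": 0, "wz": 0, "fingers": 0}
    - {"dx": 0, "dy": 0.003, "dz": 0.1, "wx": 0, "wy": 0, "wz": 0, "fingers": 0}
    - {"dx": 0, "dy": 0.003, "dz": 0.1, "wx": 0, "wy": 0, "wz": 0, "fingers": 0}

```text
t: 5.52
tcp_pos: [0.4996, 0.2455, 0.0536]
tool_rot: [-1.238, -2.886, 0.003]
force: [-1.1, 0.7, -2.3]
width: 0.0193
grip_force: 75.5
```

>>> jog_arm:
  rows:
    - {"dx": 0, "dy": 0, "dz": 0.001, "wx": 0, "wy": 0, "wz": 0, "fingers": 0}
    - {"dx": 0, "dy": 0, "dz": 0.003, "wx": 0, "wy": 0, "wz": 0, "fingers": 0}
    - {"dx": 0, "dy": 0, "dz": 0.003, "wx": 0, "wy": 0, "wz": 0, "fingers": 0}

```text
t: 5.77
tcp_pos: [0.5008, 0.2467, 0.0536]
tool_rot: [1.237, 2.886, 0.002]
force: [-0.4, -0.4, -2.9]
width: 0.0197
grip_force: 75.5
```

Run:
```python
from h import *
T=r.calibration("top");S=r.calibration("side")
im=cv2.imread("pics/low.png")
a=r.camera("top")[190:260,290:350];b=r.camera("side")[185:235,305:355]
cv2.imwrite("pics/slot.png",np.hstack([cv2.resize(a,(400,467),interpolation=cv2.INTER_CUBIC),cv2.resize(b,(400,467),interpolation=cv2.INTER_CUBIC)]))
s=r.sense();print(s["tcp_pos"],s["force"]);plan((.4985,.245,.0485),43.5)
```

```text
[0.50061526 0.24669914 0.05347122] [-0.22886802  0.24911204 -2.7243332 ]
dxyz [ 0.0004 -0.0045  0.0083] w [0.0015 0.0008 0.0024] deg [0.1 0.  0.1]
```

View pics/slot.png

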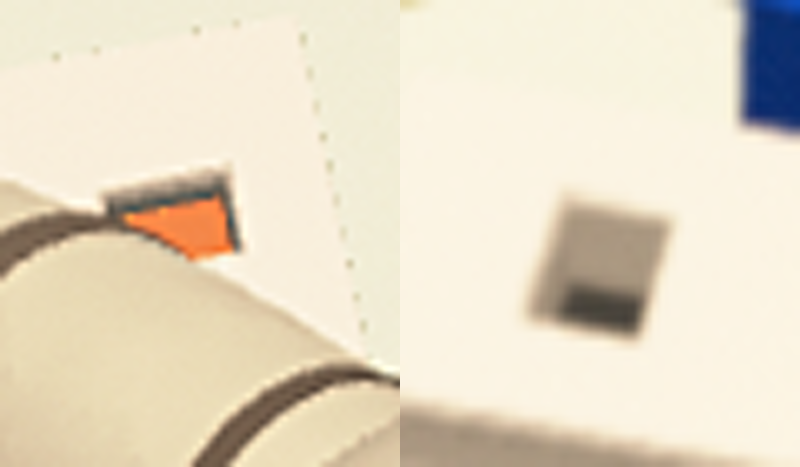

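>>> jog_arm:
  rows:
    - {"dx": 0, "dy": -0.003, "dz": 0.003, "wx": 0, "wy": 0, "wz": 0, "fingers": 0}
    - {"dx": 0, "dy": -0.003, "dz": 0.006, "wx": 0, "wy": 0, "wz": 0, "fingers": 0}
    - {"dx": 0, "dy": -0.003, "dz": 0.006, "wx": 0, "wy": 0, "wz": 0, "fingers": 0}
    - {"dx": 0, "dy": -0.003, "dz": 0.006, "wx": 0, "wy": 0, "wz": 0, "fingers": 0}

```text
t: 6.2
tcp_pos: [0.4987, 0.2451, 0.049]
tool_rot: [-1.237, -2.888, 0.0]
force: [1.0, -0.2, -3.6]
width: 0.0196
grip_force: 75.4
```

Run:
```python
from h import *
T=r.calibration("top");S=r.calibration("side")
s=lambda x,y:onz(ray(S,(304.5+(x-399.5)/8,184.5+(y+.5)/9.34)),.115)
t=lambda x,y:onz(ray(T,(289.5+(x+.5)/6.667,189.5+(y+.5)/6.671)),.115)
A=[s(525,318),s(562,190),s(675,215),s(640,340)];B=[t(102,195),t(228,168),t(242,250)]
print(np.round(A,4));print(np.round(B,4));print("side c",np.mean(A,0))
for C in(A[:3],B):
    e=C[0]-C[1];print("yaw",np.degrees(np.arctan2(-e[0],e[1])),"len",np.linalg.norm(e),"w",np.linalg.norm(C[1]-C[2]))
```

```text
[[ 0.5102  0.0409  0.115 ]
 [ 0.5238 -0.014   0.115 ]
 [ 0.4876 -0.0191  0.115 ]
 [ 0.4754  0.0342  0.115 ]]
[[ 0.5103  0.0375  0.115 ]
 [ 0.5224 -0.0162  0.115 ]
 [ 0.4872 -0.0223  0.115 ]]
side c [0.49924938 0.01049182 0.115     ]
yaw 13.937649625717572 len 0.056545011943099216 w 0.036524571129478094
yaw 12.680212407868629 len 0.05507289327535522 w 0.03573224381685774
```

>>> jog_arm:
  rows:
    - {"dx": 0, "dy": 0, "dz": 0.002, "wx": 0, "wy": 0, "wz": 0, "fingers": 0}
    - {"dx": 0, "dy": 0, "dz": 0.003, "wx": 0, "wy": 0, "wz": 0, "fingers": 0}
    - {"dx": 0, "dy": 0, "dz": 0.003, "wx": 0, "wy": 0, "wz": 0, "fingers": 0}

```text
t: 6.45
tcp_pos: [0.4988, 0.2456, 0.0483]
tool_rot: [1.236, 2.887, -0.0]
force: [-3.3, -1.1, 6.0]
width: 0.0196
grip_force: 77.3
```

>>> jog_arm:
  rows:
    - {"dx": 0, "dy": 0, "dz": 0.001, "wx": 0, "wy": 0, "wz": 0, "fingers": 0}
    - {"dx": 0, "dy": 0, "dz": 0.002, "wx": 0, "wy": 0, "wz": 0, "fingers": 0}
    - {"dx": 0, "dy": 0, "dz": 0.002, "wx": 0, "wy": 0, "wz": 0, "fingers": 0}

```text
t: 6.7
tcp_pos: [0.4988, 0.246, 0.0481]
tool_rot: [1.236, 2.887, -0.0]
force: [-5.4, -2.7, 15.5]
width: 0.0195
grip_force: 78.6
```

>>> jog_arm:
  rows:
    - {"dx": 0, "dy": 0, "dz": -0.002, "wx": 0, "wy": 0, "wz": 0, "fingers": 0}
    - {"dx": 0, "dy": 0, "dz": -0.002, "wx": 0, "wy": 0, "wz": 0, "fingers": 0}
    - {"dx": 0, "dy": 0, "dz": -0.002, "wx": 0, "wy": 0, "wz": 0, "fingers": 0.35}
    - {"dx": 0, "dy": 0, "dz": -0.002, "wx": 0, "wy": 0, "wz": 0, "fingers": 0.6}
    - {"dx": 0, "dy": 0, "dz": -0.002, "wx": 0, "wy": 0, "wz": 0, "fingers": 0.6}

```text
t: 7.12
tcp_pos: [0.4992, 0.2453, 0.0473]
tool_rot: [1.237, 2.887, 0.001]
force: [-0.0, 0.2, -0.4]
width: 0.051
grip_force: 0.0
```

>>> jog_arm:
  rows:
    - {"dx": 0, "dy": 0, "dz": 0, "wx": 0, "wy": 0, "wz": 0, "fingers": 0.6}
    - {"dx": 0, "dy": 0, "dz": 0, "wx": 0, "wy": 0, "wz": 0, "fingers": 0.6}

```text
t: 7.28
tcp_pos: [0.4989, 0.2452, 0.0471]
tool_rot: [-1.238, -2.888, -0.0]
force: [0.6, -0.0, 0.8]
width: 0.051
grip_force: 0.0
```

Run:
```python
from h import *
s=r.sense();print(s["tcp_pos"],s["force"],s["width"])
```

```text
[0.49890771 0.24519698 0.04714828] [ 0.59981279 -0.00944363  0.81278641] 0.050969823387929276
```

>>> jog_arm:
  rows:
    - {"dx": 0, "dy": 0, "dz": -0.03, "wx": 0, "wy": 0, "wz": 0, "fingers": 0.6}
    - {"dx": 0, "dy": 0, "dz": -0.09, "wx": 0, "wy": 0, "wz": 0, "fingers": 0.6}
    - {"dx": 0, "dy": 0, "dz": -0.16, "wx": 0, "wy": 0, "wz": 0, "fingers": 0.6}
    - {"dx": 0, "dy": 0, "dz": -0.23, "wx": 0, "wy": 0, "wz": 0, "fingers": 0.6}
    - {"dx": 0, "dy": 0, "dz": -0.3, "wx": 0, "wy": 0, "wz": 0, "fingers": 1}

```text
t: 7.7
tcp_pos: [0.4982, 0.2452, 0.2278]
tool_rot: [-1.236, -2.887, 0.0]
force: [1.5, 0.3, -0.2]
width: 0.0617
grip_force: 0.0
```

>>> jog_arm:
  rows:
    - {"dx": -0.06, "dy": -0.095, "dz": -0.03, "wx": 0, "wy": 0, "wz": 0, "fingers": 1}
    - {"dx": -0.12, "dy": -0.19, "dz": -0.06, "wx": 0, "wy": 0, "wz": 0, "fingers": 1}
    - {"dx": -0.16, "dy": -0.25, "dz": -0.1, "wx": 0, "wy": 0, "wz": 0, "fingers": 1}
    - {"dx": -0.2, "dy": -0.31, "dz": -0.12, "wx": 0, "wy": 0, "wz": 0, "fingers": 1}
    - {"dx": -0.2, "dy": -0.31, "dz": -0.12, "wx": 0, "wy": 0, "wz": 0, "fingers": 1}

```text
t: 8.12
tcp_pos: [0.4514, 0.0513, 0.2905]
tool_rot: [-1.236, -2.888, 0.001]
force: [0.0, -1.0, 1.1]
width: 0.0853
grip_force: 0.0
```

>>> jog_arm:
  rows:
    - {"dx": 0, "dy": 0, "dz": 0, "wx": 0, "wy": 0, "wz": 0, "fingers": 1}
    - {"dx": 0, "dy": 0, "dz": 0, "wx": 0, "wy": 0, "wz": 0, "fingers": 1}
    - {"dx": 0, "dy": 0, "dz": 0, "wx": 0, "wy": 0, "wz": 0, "fingers": 1}

```text
t: 8.37
tcp_pos: [0.4523, 0.0522, 0.2904]
tool_rot: [1.24, 2.886, -0.0]
force: [-0.5, 1.5, -0.9]
width: 0.0851
grip_force: 0.0
```

```bash
cat > ws.py <<'E'
from h import *
s=r.sense();c=r.calibration("wrist");im=r.camera("wrist");cv2.imwrite("pics/w4.png",im);np.savez("w4.npz",**{k:np.array(v) for k,v in c.items()})
print(s["t"],s["tcp_pos"].round(4))
u=proj(c,np.array([.499,.009,.115]));print(u)
# lid mask: bright pinkish region; dark/orange hole inside
x0,y0=(u-80).astype(int);roi=im[max(y0,0):y0+160,max(x0,0):x0+160]
g=cv2.resize(roi,(40,40),interpolation=cv2.INTER_AREA)
print(g[20,::2].tolist());print(g[::2,20].tolist())
E
python3 ws.py
```

```text
8.3667 [0.4523 0.0522 0.2904]
[325.48379268 241.28793212]
[[154, 169, 181], [153, 169, 181], [154, 169, 181], [153, 169, 181], [154, 169, 181], [154, 169, 181], [153, 169, 181], [72, 80, 86], [44, 48, 51], [43, 50, 59], [44, 48, 51], [83, 93, 101], [111, 123, 134], [154, 169, 181], [154, 169, 181], [154, 170, 181], [155, 170, 182], [155, 170, 182], [155, 170, 181], [155, 171, 181]]
[[134, 147, 159], [154, 169, 181], [154, 169, 182], [154, 169, 181], [154, 169, 181], [153, 169, 181], [125, 146, 171], [36, 88, 171], [36, 88, 171], [38, 76, 140], [44, 48, 51], [67, 74, 80], [86, 96, 105], [120, 133, 145], [153, 168, 181], [153, 169, 181], [153, 168, 181], [153, 168, 181], [153, 168, 181], [150, 167, 171]]
```

Run:
```python
from h import *
c=dict(np.load("w4.npz"));im=cv2.imread("pics/w4.png")
u=proj(c,np.array([.499,.009,.115]))
m=(np.abs(im.astype(int)-[154,169,181]).sum(2)>25).astype(np.uint8)
n,lab,st,ce=cv2.connectedComponentsWithStats(m)
y,x=np.mgrid[0:400,0:640];k=lab[int(u[1]),int(u[0])];print(st[k])
cnt=max(cv2.findContours((lab==k).astype(np.uint8),0,cv2.CHAIN_APPROX_NONE)[0],key=len)[:,0]
P=np.array([onz(ray(c,q),.115)[:2] for q in cnt]);rc=cv2.minAreaRect((P*1000).astype(np.float32));print(rc)
# pusher/lid outline too
m2=(np.abs(im.astype(int)-[154,169,181]).sum(2)<25).astype(np.uint8)
n,lab,st,ce=cv2.connectedComponentsWithStats(m2);k=1+st[1:,4].argmax();print(st[k])
cnt=max(cv2.findContours((lab==k).astype(np.uint8),0,cv2.CHAIN_APPROX_NONE)[0],key=len)[:,0]
P=np.array([onz(ray(c,q),.115)[:2] for q in cnt]);print(cv2.minAreaRect((P*1000).astype(np.float32)))
plan((.447,-.304,.25),35)
```

```text
[ 293  208   64   65 2135]
((497.8066711425781, 7.888141632080078), (38.76447296142578, 60.14892578125), 11.339485168457031)
[     8      0    632    385 110850]
((465.80059814453125, 0.78204345703125), (680.3671875, 387.864990234375), 45.67780303955078)
dxyz [-0.4252 -0.4178  0.0669] w [ 0.0006 -0.      0.1925] deg [ 0.  -0.   8.7]
```

>>> jog_arm:
  rows:
    - {"dx": -0.045, "dy": -0.045, "dz": 0, "wx": 0, "wy": 0, "wz": 0.1, "fingers": 1}
    - {"dx": -0.09, "dy": -0.09, "dz": 0, "wx": 0, "wy": 0, "wz": 0.19, "fingers": 1}
    - {"dx": -0.135, "dy": -0.135, "dz": 0, "wx": 0, "wy": 0, "wz": 0.19, "fingers": 1}
    - {"dx": -0.18, "dy": -0.18, "dz": 0, "wx": 0, "wy": 0, "wz": 0.19, "fingers": 1}
    - {"dx": -0.225, "dy": -0.22, "dz": 0, "wx": 0, "wy": 0, "wz": 0.19, "fingers": 1}

```text
t: 8.83
tcp_pos: [0.45, -0.1352, 0.2899]
tool_rot: [-1.441, -2.791, -0.0]
force: [-0.2, -0.9, -0.1]
width: 0.0854
grip_force: 0.0
```

Run:
```python
from h import *
print(r.sense()["tcp_pos"],r.sense()["joints"].round(2));plan((.447,-.304,.28),35)
```

```text
[ 0.45004239 -0.13521043  0.28994599] [ 1.16  0.2  -1.03  1.92  0.19  1.13  0.68]
dxyz [-0.2264 -0.167   0.0165] w [-0.0003 -0.0006  0.0084] deg [-0.  -0.   0.4]
```

>>> jog_arm:
  rows:
    - {"dx": -0.055, "dy": -0.04, "dz": 0.005, "wx": 0, "wy": 0, "wz": 0.008, "fingers": 1}
    - {"dx": -0.11, "dy": -0.08, "dz": 0.016, "wx": 0, "wy": 0, "wz": 0.008, "fingers": 1}
    - {"dx": -0.165, "dy": -0.12, "dz": 0.016, "wx": 0, "wy": 0, "wz": 0.008, "fingers": 1}
    - {"dx": -0.22, "dy": -0.16, "dz": 0.016, "wx": 0, "wy": 0, "wz": 0.008, "fingers": 1}
    - {"dx": -0.22, "dy": -0.16, "dz": 0.016, "wx": 0, "wy": 0, "wz": 0.008, "fingers": 1}

```text
t: 9.25
tcp_pos: [0.4466, -0.3064, 0.2789]
tool_rot: [-1.467, -2.778, 0.001]
force: [-1.1, -1.2, -1.1]
width: 0.0854
grip_force: 0.0
```

>>> jog_arm:
  rows:
    - {"dx": 0, "dy": 0, "dz": 0, "wx": 0, "wy": 0, "wz": 0, "fingers": 1}
    - {"dx": 0, "dy": 0, "dz": 0, "wx": 0, "wy": 0, "wz": 0, "fingers": 1}
    - {"dx": 0, "dy": 0, "dz": 0, "wx": 0, "wy": 0, "wz": 0, "fingers": 1}

```text
t: 9.5
tcp_pos: [0.4484, -0.296, 0.2804]
tool_rot: [-1.45, -2.786, -0.002]
force: [-0.2, 0.4, -0.4]
width: 0.0855
grip_force: 0.0
```

```bash
cat > wp.py <<'E'
from h import *
s=r.sense();c=r.calibration("wrist");im=r.camera("wrist");cv2.imwrite("pics/w5.png",im);np.savez("w5.npz",**{k:np.array(v) for k,v in c.items()})
print(s["t"],s["tcp_pos"].round(4))
hsv=cv2.cvtColor(im,cv2.COLOR_BGR2HSV);m=((hsv[...,0]<18)&(hsv[...,1]>170)&(hsv[...,2]>60)).astype(np.uint8)
n,lab,st,ce=cv2.connectedComponentsWithStats(m);k=1+st[1:,4].argmax();print(st[k],ce[k]);V=hsv[...,2].astype(int)
ys,xs=np.where(lab==k);v=V[ys,xs];print(np.histogram(v,bins=16))
for z in(.136,.111,.086):print(z,proj(c,np.array([.447,-.304,z])))
E
python3 wp.py
```

```text
9.5 [ 0.4484 -0.296   0.2804]
[ 294  147   44   69 2805] [314.7657754  179.56042781]
(array([ 181,   23,   41,   14,   42,   11,   40,   47,   31,   60,   85,
         79,   55,  148,  258, 1690]), array([100.    , 104.8125, 109.625 , 114.4375, 119.25  , 124.0625,
       128.875 , 133.6875, 138.5   , 143.3125, 148.125 , 152.9375,
       157.75  , 162.5625, 167.375 , 172.1875, 177.    ]))
0.136 [314.75951381 194.82494184]
0.111 [315.16292109 187.02561963]
0.086 [315.50897925 180.33506357]
```

```bash
cat > fit.py <<'E'
from h import *
from scipy.optimize import minimize
c=dict(np.load("w5.npz"));im=cv2.imread("pics/w5.png");K=8
hsv=cv2.cvtColor(im,cv2.COLOR_BGR2HSV);m=((hsv[...,0]<18)&(hsv[...,1]>170)&(hsv[...,2]>60)).astype(np.uint8)
n,lab,st,ce=cv2.connectedComponentsWithStats(m);k=1+st[1:,4].argmax()
x0,y0,w,h,_=st[k];x0-=12;y0-=12;w+=24;h+=24
obs=cv2.resize((lab==k).astype(np.float32)[y0:y0+h,x0:x0+w],None,fx=K,fy=K,interpolation=cv2.INTER_LINEAR)>.5
def sil(p):
    x,y,a,dz=p;a=np.radians(a*100);u=np.array([np.cos(a),np.sin(a)]);v=np.array([-u[1],u[0]]);M=np.zeros(obs.shape,np.uint8)
    for hx,hy,z1,z2 in((.012,.022,.086,.136),(.022,.032,.080,.086)):
        q=[proj(c,np.array([*(np.array([x,y])+i*hx*u+j*hy*v),z+dz])) for i in(-1,1) for j in(-1,1) for z in(z1,z2)]
        q=((np.array(q)-[x0-.5,y0-.5])*K).astype(np.int32);cv2.fillConvexPoly(M,cv2.convexHull(q),1)
    return M>0
f=lambda p:1-(sil(p)&obs).sum()/(sil(p)|obs).sum()
S=np.array([[.447,-.304,.35,0]]+[list(np.array([.447,-.304,.35,0])+d) for d in np.diag([.006,.006,.08,.008])])
o=minimize(f,S[0],method="Nelder-Mead",options=dict(initial_simplex=S,xatol=1e-5,fatol=1e-5,maxiter=600));print(o.x,o.fun)
g=lambda p:f([*p,0]);o=minimize(g,o.x[:3],method="Nelder-Mead",options=dict(initial_simplex=np.vstack([o.x[:3]]+[o.x[:3]+d for d in np.diag([.004,.004,.05])]),xatol=1e-5,fatol=1e-5));print(o.x,o.fun)
plan((o.x[0],o.x[1],.103),o.x[2]*100)
E
python3 fit.py
```

```text
[ 0.44717061 -0.30569763  0.33543516 -0.01254442] 0.018618192224717167
[ 0.44586853 -0.30311842  0.33669884] 0.07821719638262803
dxyz [-0.0071 -0.0098  0.296 ] w [ 0.0005 -0.0006  0.0294] deg [ 0.  -0.   1.3]
```

>>> jog_arm:
  rows:
    - {"dx": -0.007, "dy": -0.01, "dz": 0.08, "wx": 0, "wy": 0, "wz": 0.03, "fingers": 1}
    - {"dx": -0.007, "dy": -0.01, "dz": 0.08, "wx": 0, "wy": 0, "wz": 0.03, "fingers": 1}
    - {"dx": -0.007, "dy": -0.01, "dz": 0.08, "wx": 0, "wy": 0, "wz": 0.03, "fingers": 1}
    - {"dx": -0.007, "dy": -0.01, "dz": 0.08, "wx": 0, "wy": 0, "wz": 0.03, "fingers": 1}
    - {"dx": -0.007, "dy": -0.01, "dz": 0.08, "wx": 0, "wy": 0, "wz": 0.03, "fingers": 1}

```text
t: 9.97
tcp_pos: [0.4457, -0.3056, 0.2343]
tool_rot: [1.487, 2.765, 0.0]
force: [0.0, 0.1, 0.3]
width: 0.0854
grip_force: 0.0
```

```bash
python3 wp.py; python3 fit.py
python3 - <<'E'
import cv2,numpy as np
im=cv2.imread("pics/w5.png")
hsv=cv2.cvtColor(im,cv2.COLOR_BGR2HSV);m=((hsv[...,0]<18)&(hsv[...,1]>170)&(hsv[...,2]>60))
V=hsv[...,2]
ys,xs=np.where(m[100:300,240:400]);y1,y2,x1,x2=ys.min()+98,ys.max()+103,xs.min()+238,xs.max()+243
for y in range(y1,y2,3):print(y,"".join(('#' if V[y,x]>168 else '+' if V[y,x]>135 else '-') if m[y,x] else '.' for x in range(x1,x2,2)))
E
```

```text
9.9667 [ 0.4457 -0.3056  0.2343]
[ 298  148   51   82 3820] [323.02382199 185.83664921]
(array([ 109,  192,    8,   31,   42,   43,   85,   48,   74,   66,   84,
         88,  119,  156,  261, 2414]), array([ 98.    , 102.9375, 107.875 , 112.8125, 117.75  , 122.6875,
       127.625 , 132.5625, 137.5   , 142.4375, 147.375 , 152.3125,
       157.25  , 162.1875, 167.125 , 172.0625, 177.    ]))
0.136 [324.47440837 204.51012659]
0.111 [324.07053728 194.40203749]
0.086 [323.7331433  185.95773815]
[ 0.4476136  -0.3059134   0.33994987 -0.01271271] 0.0195265887930125
[ 0.44647247 -0.30385468  0.33609189] 0.08072637568017804
dxyz [0.0026 0.0027 0.219 ] w [ 0.0013  0.003  -0.0041] deg [ 0.1  0.1 -0.2]
146 ............................
149 .+++++++++++++++++++++++++..
152 .+########################+.
155 .+########################+.
158 .+########################+.
161 .+######+----------+######+.
164 .+#####--------------#####+.
167 .+####+--------------+####+.
170 .+####---------------+####+.
173 .+####----------------####..
176 .+####-++++++++++++++++###..
179 ..###+-++#############+###..
182 ..###+-+##############+###..
185 ..###+-+##############+###..
188 ..####-+##############+###..
191 ..####-+##############+###..
194 ..####-+##############+###..
197 ..+###-++#############+###..
200 ..####-+##############+###..
203 ..+###-++#############+###..
206 ..+###-++#############+###..
209 ..+###-++#############+###..
212 ..+###-++#############+###..
215 ..+###-++#############+###..
218 ..+###-++#############+##...
221 .......++#############......
224 .......++#############......
227 .......++############.......
230 ............................
```

```bash
sed -i 's/hsv\[...,1\]>170/hsv[...,1]>110/' fit.py; python3 fit.py
python3 - <<'E'
import cv2,numpy as np
im=cv2.imread("pics/w5.png");print(im[185,290:356:1].tolist());print(np.load("w5.npz")["mtx"])
E
```

```text
[ 0.44672255 -0.30463686  0.33602278 -0.00784175] 0.023762969503926312
[ 0.4459112  -0.30323538  0.33386601] 0.06270949510739676
dxyz [0.004  0.0025 0.219 ] w [0.0013 0.003  0.0009] deg [0.1 0.1 0. ]
[[153, 170, 173], [153, 170, 173], [153, 170, 173], [152, 170, 173], [153, 170, 174], [153, 170, 174], [153, 170, 173], [123, 143, 155], [62, 91, 137], [32, 80, 157], [36, 89, 172], [38, 91, 174], [38, 91, 174], [38, 90, 174], [37, 90, 174], [37, 91, 174], [35, 84, 164], [26, 65, 132], [22, 58, 120], [27, 66, 135], [31, 74, 147], [33, 81, 159], [36, 87, 169], [38, 90, 173], [38, 90, 173], [36, 89, 172], [38, 90, 173], [38, 89, 173], [36, 89, 173], [37, 90, 173], [37, 90, 173], [37, 90, 174], [38, 91, 174], [38, 91, 174], [37, 90, 174], [38, 91, 174], [38, 91, 175], [38, 91, 175], [37, 91, 175], [39, 92, 175], [38, 91, 175], [39, 91, 175], [39, 92, 176], [39, 91, 176], [39, 92, 176], [39, 92, 176], [37, 90, 175], [37, 90, 174], [36, 90, 173], [34, 83, 163], [33, 81, 160], [36, 88, 170], [38, 91, 175], [38, 91, 175], [36, 90, 175], [38, 91, 175], [38, 91, 175], [38, 92, 176], [102, 131, 170], [143, 163, 170], [153, 171, 174], [153, 170, 173], [153, 171, 173], [153, 171, 173], [154, 171, 174], [153, 171, 173]]
[[336.84986388   0.         319.91026507]
 [  0.         336.84986388 198.96433899]
 [  0.           0.           1.        ]]
```

>>> jog_arm:
  rows:
    - {"dx": 0.003, "dy": 0.002, "dz": 0.06, "wx": 0, "wy": 0, "wz": 0, "fingers": 1}
    - {"dx": 0.003, "dy": 0.002, "dz": 0.12, "wx": 0, "wy": 0, "wz": 0, "fingers": 1}
    - {"dx": 0.003, "dy": 0.002, "dz": 0.17, "wx": 0, "wy": 0, "wz": 0, "fingers": 1}
    - {"dx": 0.003, "dy": 0.002, "dz": 0.2, "wx": 0, "wy": 0, "wz": 0, "fingers": 1}
    - {"dx": 0.003, "dy": 0.002, "dz": 0.214, "wx": 0, "wy": 0, "wz": 0, "fingers": 1}

```text
t: 10.43
tcp_pos: [0.4437, -0.3035, 0.1028]
tool_rot: [-1.489, -2.764, -0.001]
force: [-0.7, -0.2, 0.4]
width: 0.0854
grip_force: 0.0
```

>>> jog_arm:
  rows:
    - {"dx": 0, "dy": 0, "dz": 0, "wx": 0, "wy": 0, "wz": 0, "fingers": 0.6}
    - {"dx": 0, "dy": 0, "dz": 0, "wx": 0, "wy": 0, "wz": 0, "fingers": 0.4}
    - {"dx": 0, "dy": 0, "dz": 0, "wx": 0, "wy": 0, "wz": 0, "fingers": 0}
    - {"dx": 0, "dy": 0, "dz": 0, "wx": 0, "wy": 0, "wz": 0, "fingers": 0}
    - {"dx": 0, "dy": 0, "dz": 0, "wx": 0, "wy": 0, "wz": 0, "fingers": 0}
  force: 30

```text
t: 10.85
tcp_pos: [0.4453, -0.3046, 0.1057]
tool_rot: [1.49, 2.763, -0.001]
force: [-0.3, 0.5, -0.6]
width: 0.0256
grip_force: 0.2
```

>>> jog_arm:
  rows:
    - {"dx": 0, "dy": 0, "dz": 0, "wx": 0, "wy": 0, "wz": 0, "fingers": 0}
    - {"dx": 0, "dy": 0, "dz": 0, "wx": 0, "wy": 0, "wz": 0, "fingers": 0}
    - {"dx": 0, "dy": 0, "dz": 0, "wx": 0, "wy": 0, "wz": 0, "fingers": 0}
  force: 80

```text
t: 11.1
tcp_pos: [0.4456, -0.3045, 0.1057]
tool_rot: [1.489, 2.763, -0.001]
force: [-0.6, 0.6, 6.6]
width: 0.0228
grip_force: 78.4
```

>>> jog_arm:
  rows:
    - {"dx": 0, "dy": 0, "dz": -0.01, "wx": 0, "wy": 0, "wz": 0, "fingers": 0}
    - {"dx": 0, "dy": 0, "dz": -0.05, "wx": 0, "wy": 0, "wz": 0, "fingers": 0}
    - {"dx": 0, "dy": 0, "dz": -0.11, "wx": 0, "wy": 0, "wz": 0, "fingers": 0}
    - {"dx": 0, "dy": 0, "dz": -0.17, "wx": 0, "wy": 0, "wz": 0, "fingers": 0}
    - {"dx": 0, "dy": 0, "dz": -0.23, "wx": 0, "wy": 0, "wz": 0, "fingers": 0}

```text
t: 11.52
tcp_pos: [0.4437, -0.3034, 0.2436]
tool_rot: [-1.489, -2.764, -0.001]
force: [-0.3, -0.9, -1.2]
width: 0.0236
grip_force: 78.1
```

>>> jog_arm:
  rows:
    - {"dx": 0, "dy": 0, "dz": -0.05, "wx": 0, "wy": 0, "wz": 0, "fingers": 0}
    - {"dx": 0, "dy": 0, "dz": -0.06, "wx": 0, "wy": 0, "wz": 0.1, "fingers": 0}
    - {"dx": 0, "dy": 0, "dz": -0.06, "wx": 0, "wy": 0, "wz": 0.25, "fingers": 0}
    - {"dx": 0, "dy": 0, "dz": -0.06, "wx": 0, "wy": 0, "wz": 0.4, "fingers": 0}
    - {"dx": 0, "dy": 0, "dz": -0.06, "wx": 0, "wy": 0, "wz": 0.493, "fingers": 0}

```text
t: 11.93
tcp_pos: [0.444, -0.304, 0.2788]
tool_rot: [2.002, 2.421, -0.001]
force: [-0.1, 0.5, -0.9]
width: 0.0231
grip_force: 78.3
```

Run:
```python
from h import *
s=r.sense();print(s["tcp_pos"].round(4),s["force"],s["joints"].round(2));plan((.4978,.0079,.275),11.3)
```

```text
[ 0.444  -0.304   0.2788] [-0.05816389  0.53342063 -0.88182147] [ 1.23  0.33 -0.83  1.78  0.27  1.14  0.5 ]
dxyz [0.4937 0.1856 0.006 ] w [-0.0004  0.0008 -0.0109] deg [-0.   0.  -0.5]
```

>>> jog_arm:
  rows:
    - {"dx": 0.02, "dy": 0.008, "dz": 0, "wx": 0, "wy": 0, "wz": 0, "fingers": 0}
    - {"dx": 0.07, "dy": 0.026, "dz": 0, "wx": 0, "wy": 0, "wz": 0, "fingers": 0}
    - {"dx": 0.13, "dy": 0.049, "dz": 0, "wx": 0, "wy": 0, "wz": 0, "fingers": 0}
    - {"dx": 0.19, "dy": 0.071, "dz": 0, "wx": 0, "wy": 0, "wz": 0, "fingers": 0}
    - {"dx": 0.25, "dy": 0.094, "dz": 0, "wx": 0, "wy": 0, "wz": 0, "fingers": 0}

```text
t: 12.35
tcp_pos: [0.4702, -0.1431, 0.2782]
tool_rot: [-1.991, -2.429, 0.0]
force: [0.5, 0.8, -1.3]
width: 0.0234
grip_force: 78.3
```

>>> jog_arm:
  rows:
    - {"dx": 0.06, "dy": 0.022, "dz": 0, "wx": 0, "wy": 0, "wz": -0.01, "fingers": 0}
    - {"dx": 0.12, "dy": 0.045, "dz": 0, "wx": 0, "wy": 0, "wz": -0.01, "fingers": 0}
    - {"dx": 0.18, "dy": 0.068, "dz": 0, "wx": 0, "wy": 0, "wz": -0.01, "fingers": 0}
    - {"dx": 0.22, "dy": 0.083, "dz": 0, "wx": 0, "wy": 0, "wz": -0.01, "fingers": 0}
    - {"dx": 0.24, "dy": 0.09, "dz": 0, "wx": 0, "wy": 0, "wz": -0.01, "fingers": 0}

```text
t: 12.77
tcp_pos: [0.4952, 0.0119, 0.2788]
tool_rot: [-1.973, -2.444, -0.002]
force: [-0.4, 0.5, -1.4]
width: 0.0231
grip_force: 78.2
```

>>> jog_arm:
  rows:
    - {"dx": 0, "dy": 0, "dz": 0, "wx": 0, "wy": 0, "wz": 0, "fingers": 0}
    - {"dx": 0, "dy": 0, "dz": 0, "wx": 0, "wy": 0, "wz": 0, "fingers": 0}
    - {"dx": 0, "dy": 0, "dz": 0, "wx": 0, "wy": 0, "wz": 0, "fingers": 0}

```text
t: 13.02
tcp_pos: [0.4953, 0.0051, 0.278]
tool_rot: [-1.984, -2.435, 0.002]
force: [-0.0, 0.6, -1.6]
width: 0.0234
grip_force: 78.2
```

```bash
cat > st.py <<'E'
from h import *
s=r.sense();print(s["t"],s["tcp_pos"].round(4),s["force"].round(1),s["moment"].round(2),"w",s["width"]);plan((.4978,.0079,.1507),11.3)
E
python3 st.py
python3 - <<'E'
from h import *
# in-hand pose check from the side and top cameras: orange collar mask
for n in("side","top","wrist"):
    c=r.calibration(n);im=r.camera(n);cv2.imwrite(f"pics/h_{n}.png",im);tc=r.sense()["tcp_pos"]
    hsv=cv2.cvtColor(im,cv2.COLOR_BGR2HSV);m=((hsv[...,0]<20)&(hsv[...,1]>150)&(hsv[...,2]>90)).astype(np.uint8)
    u=proj(c,tc-[0,0,.02]);x0,y0=(u-[40,30]).astype(int);print(n,u.round(1))
    q=m[y0:y0+60,x0:x0+80];print("\n".join("".join(".#"[v] for v in row[::1]) for row in q[::2] if row.any()))
E
```

```text
13.0167 [0.4953 0.0051 0.278 ] [-0.   0.6 -1.6] [-0.09 -0.   -0.01] w 0.023365147470000718
dxyz [0.0038 0.0052 0.2122] w [-0.0012  0.0008  0.0078] deg [-0.1  0.   0.3]
side [333.  161.9]
......................................########..................................
.....................................##########.................................
...................................############.................................
...................................############.................................
..................................############..................................
..................................############..................................
..................................############..................................
..................................############..................................
..................................############..................................
..................................###########......##...........................
.................................############....###............................
......................
[... 2232 characters left out ...]
###########################################.........
....####################################################################........
....####################################################################........
....####################################################################........
....####################################################################........
....####################################################################........
.....###################################################################........
.....###################################################################........
.....###################################################################........
```

Run:
```python
from h import *
tc=r.sense()["tcp_pos"];a=np.radians(11.3);u=np.array([np.cos(a),np.sin(a),0]);v=np.array([-u[1],u[0],0]);o=tc-[0,0,.0257]
for n in("side","wrist"):
    c=r.calibration(n)
    print(n,[(i,j,k,proj(c,o+i*.022*u+j*.032*v+[0,0,k*.006]).round(1).tolist()) for i in(-1,1) for j in(-1,1) for k in(0,1)])
    im=cv2.imread(f"pics/h_{n}.png");hsv=cv2.cvtColor(im,cv2.COLOR_BGR2HSV);m=((hsv[...,0]<20)&(hsv[...,1]>130)&(hsv[...,2]>70)).astype(np.uint8)
    L,lab,st,ce=cv2.connectedComponentsWithStats(m);w=proj(c,tc-[0,0,.02])
    for k in range(1,L):
        if st[k,4]>60 and abs(ce[k]-w).max()<90:
            y,x=np.where(lab==k);print(st[k],"ext: left",x.min(),y[x==x.min()].mean(),"right",x.max(),y[x==x.max()].mean(),"top",y.min(),x[y==y.min()].mean(),"bot",y.max(),x[y==y.max()].mean())
            if n=="wrist":
                for yy in range(y.min(),y.max(),10):print(yy,x[y==yy].min(),x[y==yy].max())
```

```text
side [(-1, -1, 0, [345.2, 158.2]), (-1, -1, 1, [345.3, 155.9]), (-1, 1, 0, [339.2, 172.6]), (-1, 1, 1, [339.3, 170.3]), (1, -1, 0, [326.8, 155.7]), (1, -1, 1, [326.9, 153.5]), (1, 1, 0, [320.1, 170.0]), (1, 1, 1, [320.1, 167.7])]
[321 138  24  35 500] ext: left 321 168.0 right 344 158.0 top 138 332.0 bot 172 335.0
[242 163  15  13 171] ext: left 242 168.5 right 256 171.0 top 163 249.5 bot 175 249.0
[250 181   8  17  90] ext: left 250 197.0 right 257 189.0 top 181 256.0 bot 197 251.5
wrist [(-1, -1, 0, [281.6, 303.3]), (-1, -1, 1, [280.3, 310.2]), (-1, 1, 0, [277.4, 189.7]), (-1, 1, 1, [275.8, 193.3]), (1, -1, 0, [362.8, 303.6]), (1, -1, 1, [364.2, 310.5]), (1, 1, 0, [368.3, 190.0]), (1, 1, 1, [370.0, 193.6])]
[  275   192    92   173 12548] ext: left 275 199.5 right 366 201.5 top 192 327.8939393939394 bot 364 320.0
192 295 362
202 275 366
212 276 365
222 276 365
232 277 365
242 277 364
252 278 364
262 288 352
272 286 353
282 286 353
292 287 353
302 287 353
312 287 352
322 288 352
332 288 352
342 289 351
352 289 350
362 293 346
```

>>> jog_arm:
  rows:
    - {"dx": 0.004, "dy": 0.005, "dz": 0.03, "wx": 0, "wy": 0, "wz": 0.008, "fingers": 0}
    - {"dx": 0.004, "dy": 0.005, "dz": 0.06, "wx": 0, "wy": 0, "wz": 0.008, "fingers": 0}
    - {"dx": 0.004, "dy": 0.005, "dz": 0.08, "wx": 0, "wy": 0, "wz": 0.008, "fingers": 0}
    - {"dx": 0.004, "dy": 0.005, "dz": 0.08, "wx": 0, "wy": 0, "wz": 0.008, "fingers": 0}
    - {"dx": 0.004, "dy": 0.005, "dz": 0.08, "wx": 0, "wy": 0, "wz": 0.008, "fingers": 0}

```text
t: 13.58
tcp_pos: [0.4978, 0.0083, 0.2299]
tool_rot: [-1.993, -2.427, 0.001]
force: [0.7, 0.2, -0.5]
width: 0.0233
grip_force: 78.1
```

```bash
python3 st.py
```

```text
13.5833 [0.4978 0.0083 0.2299] [ 0.7  0.2 -0.5] [0.04 0.02 0.02] w 0.023319828886965294
dxyz [-7.000e-04  1.000e-04  1.319e-01] w [-0.002  -0.0009 -0.0018] deg [-0.1 -0.  -0.1]
```

>>> jog_arm:
  rows:
    - {"dx": 0, "dy": 0, "dz": 0.01, "wx": 0, "wy": 0, "wz": 0, "fingers": 0}
    - {"dx": 0, "dy": 0, "dz": 0.02, "wx": 0, "wy": 0, "wz": 0, "fingers": 0}
    - {"dx": 0, "dy": 0, "dz": 0.025, "wx": 0, "wy": 0, "wz": 0, "fingers": 0}
    - {"dx": 0, "dy": 0, "dz": 0.03, "wx": 0, "wy": 0, "wz": 0, "fingers": 0}
    - {"dx": 0, "dy": 0, "dz": 0.03, "wx": 0, "wy": 0, "wz": 0, "fingers": 0}

```text
t: 14.0
tcp_pos: [0.4992, 0.0088, 0.2137]
tool_rot: [1.991, 2.426, 0.001]
force: [-0.1, 0.3, -1.9]
width: 0.0231
grip_force: 80.4
```

```bash
python3 st.py
```

```text
14.0 [0.4992 0.0088 0.2137] [-0.1  0.3 -1.9] [ 0.02  0.01 -0.01] w 0.023051137028723873
dxyz [-0.0009 -0.0028  0.105 ] w [ 0.0026  0.0023 -0.001 ] deg [ 0.1  0.1 -0. ]
```

>>> jog_arm:
  rows:
    - {"dx": 0, "dy": -0.001, "dz": 0.01, "wx": 0, "wy": 0, "wz": 0, "fingers": 0}
    - {"dx": 0, "dy": -0.001, "dz": 0.025, "wx": 0, "wy": 0, "wz": 0, "fingers": 0}
    - {"dx": 0, "dy": -0.001, "dz": 0.04, "wx": 0, "wy": 0, "wz": 0, "fingers": 0}
    - {"dx": 0, "dy": -0.001, "dz": 0.055, "wx": 0, "wy": 0, "wz": 0, "fingers": 0}
    - {"dx": 0, "dy": -0.001, "dz": 0.065, "wx": 0, "wy": 0, "wz": 0, "fingers": 0}

```text
t: 14.42
tcp_pos: [0.4967, 0.0086, 0.1713]
tool_rot: [-1.992, -2.427, 0.002]
force: [-1.1, -0.2, -1.6]
width: 0.0231
grip_force: 80.3
```

>>> jog_arm:
  rows:
    - {"dx": 0, "dy": 0, "dz": 0, "wx": 0, "wy": 0, "wz": 0, "fingers": 0}
    - {"dx": 0, "dy": 0, "dz": 0, "wx": 0, "wy": 0, "wz": 0, "fingers": 0}

```text
t: 14.58
tcp_pos: [0.4973, 0.0089, 0.1725]
tool_rot: [-1.992, -2.428, 0.001]
force: [0.5, 0.7, -0.9]
width: 0.0231
grip_force: 80.6
```

```bash
python3 st.py
```

```text
14.5833 [0.4973 0.0089 0.1725] [ 0.5  0.7 -0.9] [ 0.03 -0.03  0.03] w 0.023062516051393665
dxyz [-0.0019  0.0006  0.0364] w [-0.0016 -0.0012 -0.0006] deg [-0.1 -0.1 -0. ]
```

Now inside; go on to contact and press.

>>> jog_arm:
  rows:
    - {"dx": 0, "dy": 0, "dz": 0.006, "wx": 0, "wy": 0, "wz": 0, "fingers": 0}
    - {"dx": 0, "dy": 0, "dz": 0.012, "wx": 0, "wy": 0, "wz": 0, "fingers": 0}
    - {"dx": 0, "dy": 0, "dz": 0.018, "wx": 0, "wy": 0, "wz": 0, "fingers": 0}
    - {"dx": 0, "dy": 0, "dz": 0.018, "wx": 0, "wy": 0, "wz": 0, "fingers": 0}
    - {"dx": 0, "dy": 0, "dz": 0.018, "wx": 0, "wy": 0, "wz": 0, "fingers": 0}

```text
t: 15.0
tcp_pos: [0.4975, 0.0087, 0.1623]
tool_rot: [-1.993, -2.428, 0.0]
force: [-0.3, -0.4, -1.3]
width: 0.023
grip_force: 80.6
```

>>> jog_arm:
  rows:
    - {"dx": 0, "dy": 0, "dz": 0.005, "wx": 0, "wy": 0, "wz": 0, "fingers": 0}
    - {"dx": 0, "dy": 0, "dz": 0.01, "wx": 0, "wy": 0, "wz": 0, "fingers": 0}
    - {"dx": 0, "dy": 0, "dz": 0.016, "wx": 0, "wy": 0, "wz": 0, "fingers": 0}
    - {"dx": 0, "dy": 0, "dz": 0.016, "wx": 0, "wy": 0, "wz": 0, "fingers": 0}
    - {"dx": 0, "dy": 0, "dz": 0.016, "wx": 0, "wy": 0, "wz": 0, "fingers": 0}

```text
t: 15.42
tcp_pos: [0.4982, 0.0088, 0.1531]
tool_rot: [1.992, 2.428, 0.001]
force: [-0.2, 0.1, 3.9]
width: 0.0231
grip_force: 81.3
```

```bash
python3 st.py
```

```text
15.4167 [0.4982 0.0088 0.1531] [-0.2  0.1  3.9] [ 0.02  0.04 -0.02] w 0.02309181894507755
dxyz [-0.0014 -0.0009  0.0041] w [ 0.0011  0.0001 -0.0008] deg [ 0.  0. -0.]
```

>>> jog_arm:
  rows:
    - {"dx": 0, "dy": 0, "dz": 0.002, "wx": 0, "wy": 0, "wz": 0, "fingers": 0}
    - {"dx": 0, "dy": 0, "dz": 0.004, "wx": 0, "wy": 0, "wz": 0, "fingers": 0}
    - {"dx": 0, "dy": 0, "dz": 0.004, "wx": 0, "wy": 0, "wz": 0, "fingers": 0}
    - {"dx": 0, "dy": 0, "dz": 0.004, "wx": 0, "wy": 0, "wz": 0, "fingers": 0}
    - {"dx": 0, "dy": 0, "dz": 0.004, "wx": 0, "wy": 0, "wz": 0, "fingers": 0}

```text
t: 15.83
tcp_pos: [0.4982, 0.0088, 0.1508]
tool_rot: [1.992, 2.428, 0.001]
force: [-0.1, 0.7, 5.0]
width: 0.0234
grip_force: 81.3
```

```bash
python3 st.py
python3 - <<'E'
from h import *
tc=r.sense()["tcp_pos"];a=np.radians(11.3);u=np.array([np.cos(a),np.sin(a),0]);v=np.array([-u[1],u[0],0])
c=r.calibration("side");im=r.camera("side");cv2.imwrite("pics/fin.png",im)
hsv=cv2.cvtColor(im,cv2.COLOR_BGR2HSV);m=((hsv[...,0]<20)&(hsv[...,1]>130)&(hsv[...,2]>70)).astype(np.uint8)
L,lab,st,ce=cv2.connectedComponentsWithStats(m)
for k in range(1,L):
    if st[k,4]>60 and abs(ce[k]-proj(c,tc)).max()<40:
        y,x=np.where(lab==k);print(st[k],"left",x.min(),y[x==x.min()].mean(),"bot",y.max(),x[y==y.max()].mean(),"right",x.max(),y[x==x.max()].mean())
for z in(.120,.125,.130):
    o=np.array([.4978,.0083,z]);print(z,"left",proj(c,o+.022*u+.032*v).round(1),"near right",proj(c,o-.022*u+.032*v).round(1),"right",proj(c,o-.022*u-.032*v).round(1))
# mug upright check in top and wrist-free side: rim/foot dark spots
t=r.calibration("top");g=r.camera("top");cv2.imwrite("pics/fint.png",g)
print("mug rim px",proj(t,np.array([.54,.2,.091])))
gg=g.astype(int).sum(2);print(gg[int(proj(t,np.array([.54,.2,.091]))[1])-2,220:280].tolist())
E
```

```text
15.8333 [0.4982 0.0088 0.1508] [-0.1  0.7  5. ] [ 0.07 -0.   -0.03] w 0.023391390422245233
dxyz [-0.0013 -0.001   0.0002] w [ 0.0014  0.0002 -0.001 ] deg [ 0.1  0.  -0. ]
[319 186  22  33 432] left 319 213.5 bot 218 333.0 right 340 203.5
0.12 left [318.5 217.4] near right [336.5 220.2] right [342.3 204.7]
0.125 left [318.5 215.7] near right [336.5 218.5] right [342.3 203. ]
0.13 left [318.5 214. ] near right [336.6 216.8] right [342.4 201.4]
mug rim px [249.61814186 209.523011  ]
[680, 678, 683, 676, 679, 683, 683, 681, 682, 680, 684, 681, 677, 683, 684, 686, 644, 580, 338, 385, 388, 390, 377, 263, 219, 231, 233, 223, 230, 227, 231, 230, 228, 231, 235, 228, 226, 233, 234, 225, 215, 219, 412, 649, 453, 646, 698, 686, 684, 682, 679, 682, 684, 681, 682, 683, 684, 682, 682, 683]
```

```bash
python3 -c "
from rig import r
print(r.close_job())"
```

```text
the job is handed in; nothing more can be done
None
```

I handed the job in at about 16 s. The mug stands upright on the worktop to the left of the slicer, clear of it. The orange pusher is still gripped in the slot, holding the plate about 10 mm down (about 6.4 N) with its collar about 10 mm above the lid. The blue look-alikes, tomato, onion, lemon and salt shaker were never approached.

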